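# Tip the dispenser carton into its taped place

## Task

With the fingers only, first slide the little steel dish completely out of the taped rectangle on the counter, leaving it upright on the counter. Then tip the standing dispenser carton over with a push, so that it comes to lie flat inside the taped rectangle with its oval opening facing up. Do not pick anything up, and leave the other kitchen things standing where they are.

Things in the scene. Friction and masses are not known exactly. Their poses are not given: they have to be found in the camera images.
- zone: The taped place: rectangle of flat beige masking tape on the counter, 250 mm long (x axis) by 150 mm wide (y axis) over the outer edges of the 15 mm tape; inside means within the outer edges. Origin at its centre on the counter, z up. The tape hinders nothing. The carton stands at its -x end; the +y side, beside the half where the dish stands, is free of other things.
- carton: Dispenser carton: closed cardboard box standing on end, 55 mm thick (x), 100 wide (y), 180 tall (z), 0.2 to 0.4 kg. Origin: centre of its underside. The dark oval opening with white border is on its -x face; its plain back (+x) looks along the zone's +x axis. Leaned over 17 degrees about its lower back edge it falls by itself and lies within 180 mm of that edge. Pushed above 130 mm it hardly slides.
- carton_low_l (a point): Corner of the carton's back face: bottom, +y side (carton frame: 27.5, 50, 0 mm).
- carton_low_r (a point): Corner of the carton's back face: bottom, -y side (27.5, -50, 0 mm).
- carton_high_l (a point): Corner of the carton's back face: top, +y side (27.5, 50, 180 mm).
- carton_high_r (a point): Corner of the carton's back face: top, -y side (27.5, -50, 180 mm).
- dish: The little steel dish: round, open on top, 76 mm across the rim, 72 mm across the foot, 32 mm tall, wall 3 mm, floor 4 mm thick, about 0.14 kg. Origin at the centre of its underside. It starts upright inside the taped rectangle, where the carton is to fall.
- small_carton: Bystander: plain brown closed carton without opening, 50 x 75 x 120 mm tall, standing beside the dispenser carton on the zone's -y side. Origin at the centre of its underside.
- jar: Bystander: jar with steel lid, 60 mm across, 75 mm tall, on the zone's -y side. Origin at the centre of its underside.
- squeeze_bottle1: Bystander: white squeeze bottle, 60 mm across, 200 mm tall, on the right. Origin at the centre of its underside.
- squeeze_bottle2: Bystander: cream squeeze bottle, 60 mm across, 200 mm tall, on the right. Origin at the centre of its underside.
- mug: Bystander: steel mug, 72 mm across, 80 mm tall, on the right. Origin at the centre of its underside.
Things that resemble listed ones, but are neither listed nor needed, are in the scene too. What is shaped like the carton but green or purple is not meant. Of the things like the dish, leave any that is yellow; of the rest the smaller one is meant.

How it is judged (in metres and radians):
On the way:
1. the dish stands wholly outside the taped rectangle while the carton still stands ((x of dish in the frame of zone above 0.16 m or x of dish in the frame of zone below -0.16 m or y of dish in the frame of zone above 0.11 m or y of dish in the frame of zone below -0.11 m) and angle between dish's own z axis and vertical below 0.15 rad and angle between carton's own z axis and vertical below 0.2 rad), for 0.2 s.
At the end, for the whole second after the job is handed in: The carton lies flat on its back (within 0.1 rad), opening up, at rest, all of it within the outer edges of the tape (2 mm grace); the dish stands upright on the counter, at rest, wholly outside the tape's outer edges (3 mm grace) (angle between carton's own x axis and vertical above 3.04 rad and x of carton_low_l in the frame of zone between -0.127 and 0.127 m and y of carton_low_l in the frame of zone between -0.077 and 0.077 m and x of carton_low_r in the frame of zone between -0.127 and 0.127 m and y of carton_low_r in the frame of zone between -0.077 and 0.077 m and x of carton_high_l in the frame of zone between -0.127 and 0.127 m and y of carton_high_l in the frame of zone between -0.077 and 0.077 m and x of carton_high_r in the frame of zone between -0.127 and 0.127 m and y of carton_high_r in the frame of zone between -0.077 and 0.077 m and (x of dish in the frame of zone above 0.16 m or x of dish in the frame of zone below -0.16 m or y of dish in the frame of zone above 0.11 m or y of dish in the frame of zone below -0.11 m) and angle between dish's own z axis and vertical below 0.1 rad and height (world z) of dish below 0.006 m and height (world z) of carton below 0.034 m and linear speed of each of carton, dish below 0.02 m/s); the robot touches nothing.
It fails at once if the carton is lifted: the centre of its bottom face rises more than 50 mm above the counter (27.5 mm when it lies) (height (world z) of carton above 0.05 m).
It fails at once if the dish is lifted more than 20 mm or turned over (height (world z) of dish above 0.02 m or angle between dish's own z axis and vertical above 0.7 rad).
It fails at once if a bystander is moved more than 20 mm or tipped (distance of any of small_carton, jar, squeeze_bottle1, squeeze_bottle2, mug from where it was at the start of the episode above 0.02 m or angle between any of small_carton, jar, squeeze_bottle1, squeeze_bottle2, mug's own z axis and vertical above 0.3 rad).
It also fails if it takes over 53 s, if anything falls off the work surface, if the arm or the gripper's body presses on something with over 40 N, if the wrist force passes 120 N, or if a joint passes its speed limit or range.

## Robot

A 6-joint arm with a two-finger parallel gripper is mounted at the origin on the work surface. World frame = base frame: x ahead of the robot, y to its left, z up, the work surface at z = 0. Lengths are in m, angles in degrees, forces in N, time in s.
With the tool pointing down it reaches from about 0.3 to 0.775 m from the base axis. Payload 14.6 kg.
Tool frame: the origin (TCP) lies between the finger pads; the fingertips stand 22 mm ahead of it and the grasp point (between the pads) lies 3 mm ahead of it; z points along the fingers, x is the direction in which the jaws open and shut, and the axes are right-handed (so a half turn about z gives the same grasp; the last joint's range is limited). The gripper opens to 85 mm and grips with 20 to 120 N. Pads are 22 mm wide; open, the fingers measure 114 mm over their backs; the gripper's body (76 mm by 85 mm) begins 54 mm behind the grasp point. The pads swing forward as they close: fully open they stand 13 mm farther back than shut.
Start: joints at [63.621, 17.183, 87.147, -0, 75.671, -3.816], TCP at [0.211, 0.508, 0.253] pointing down, gripper open.
Joint ranges: [-173.82, 173.82], [-45.26, 126.66], [13.44, 144.39], [-59.66, 239.66], [0, 175.72], [-146.38, 146.38]. Speed limits (degrees/s): [127.2, 127.2, 147.25, 180, 180, 180].

## Interface

Orientations are given as [roll, pitch, yaw] about the fixed x, y, z axes, in that order (R = Rz(yaw) Ry(pitch) Rx(roll)).
In Python, from workcell import bot, optics gives the robot as it stands. The module is installed in compiled form; this text tells all that it offers.
- The arm moves only by the tool arm_command, never from a script. Its argument "increments" is a list of rows, each a list of 5 numbers: the opening, from -1 (shut) to 1 (fully open), then the shift along the tool's x, y, z each as a share of 300 mm, from -1 to 1, then the turn about the tool's z as a share of 180 degrees, from -1 to 1. A call has exactly 10 rows; each row is the pose to reach, as a shift and turn from the pose commanded when the call began, along the tool's axes at that moment, turning the shorter way round; what a row does not reach only later rows make up. A row lasts 1/12 s, in which the tool goes at most 41.7 mm and 7.16 degrees, less where a joint would pass 70% of its speed; a pose out of reach is approached as far as the arm can. A call with a number of a shift or a turn outside -1 to 1 is refused whole. A call with a gripper value outside its range is refused whole. The fingers move at their own pace and stop on an object; "newtons" is the grip in N (left out, the last holds). Time passes only in rows, so rows that repeat a pose let the fingers close, or fill a call up. It gives the time, the measured TCP pose, the force and the opening at its end, in the units of the state.
- bot.get_state(): the state, without advancing time (a new reading comes with each control period).
- optics.grab_frame(name): name is "scene" or "top" or "wrist"; returns the picture (400x640x3 uint8, red, green, blue); there is no depth.
- optics.camera_info(name): a dict with "vfov" (degrees; the focal length in pixels is half the picture's height over the tangent of half this angle, whatever the lens; pixels are square), "cx", "cy" (the principal point, pixels), "k1" (the pictures are not rectified: a ray, as slopes to the right and down, at radius r is drawn at 1 + k1 r^2 times it, then the intrinsics apply), "R" (3x3) and "t" (3): a world point X has camera coordinates R X + t; the wrist camera has in their place "tool_from_camera" (4x4, takes a point from camera to tool coordinates, whose origin is the TCP and whose axes are the tool frame's). Camera axes: x right, y down, z forward; pixel columns grow to the right and rows downward; lengths in m; the calibration is good to about 2 mm. A picture is of the moment at which its call begins: read the wrist's pose just before it. camera_info takes no time and is no camera call.
- bot.job_done(): hands the job in, once; it reports no verdict.
The state is a dict: "time": time; "qpos": joint angles; "qvel": joint speeds; "joint_torque": joint torques, N m; "eef_pos": TCP position; "tool_rot": TCP orientation; "contact_force": force on the tool from outside, world axes, zero at the start; "ft_torque": the same for the moment, N m; "gripper_width": opening from 0.0 (shut) to 1.0 (fully open).
Only numpy, scipy, OpenCV 4.12 (cv2) and the standard library are available. Lean on these libraries where they do the work, as an engineer would, in place of code of your own. Each camera call takes 0.05 s, during which the arm holds its last target.

## Working session

There is one attempt and no reset: what is moved stays moved. The work goes in short steps, Python scripts to look and compute and a tool call to move; the robot and the scene stay as the last step left them, time stands still between calls to the robot, and variables do not carry over. Pictures are saved under pics/ and viewed, and the job is handed in when it is done.

Besides the shell and the picture viewer there is one more tool, called after "Emit:" as name(argument=value, ...) on one line, values as JSON. arm_command: Moves the arm, as the interface text tells. Shift numbers are shares of 300 mm and turn numbers shares of 180 degrees, none past 1 either way. Its arguments: {"type":"object","properties":{"increments":{"type":"array","items":{"type":"array","items":{"type":"number","minimum":-1,"maximum":1}}},"newtons":{"type":"number"}},"required":["increments"]}

```bash
mkdir -p pics
python3 - <<'E'
from workcell import bot, optics
import cv2
print(bot.get_state())
for n in ["scene","top"]:
    im=optics.grab_frame(n); cv2.imwrite(f"pics/{n}0.png",im[:,:,::-1]); 
for n in ["scene","top","wrist"]: print(n,optics.camera_info(n))
E
```

```text
{'time': 0.0, 'qpos': array([ 6.36213248e+01,  1.72156415e+01,  8.71810684e+01, -2.41075992e-03,
        7.56707982e+01, -3.81484488e+00]), 'qvel': array([-0.10459494,  0.03071665,  0.03244264, -0.10418672, -0.08239363,
       -0.02361571]), 'joint_torque': array([-2.40445997e-04, -5.43505597e+01, -3.61788583e+01, -1.09198238e-04,
        3.93833063e-03,  1.34218362e-05]), 'eef_pos': array([0.21094774, 0.50770488, 0.25271551]), 'tool_rot': array([-1.79997838e+02,  6.75138991e-02,  6.74367690e+01]), 'contact_force': array([-0.33295217,  0.00877345,  0.36573468]), 'ft_torque': array([-0.01830938,  0.01154717, -0.0051554 ]), 'gripper_width': 1.0011463030757706}
scene {'vfov': 46.753698713289246, 'cx': 323.02426015162405, 'cy': 201.7875672254263, 'k1': -0.01349709456223151, 'R': array([[-0.36135929,  0.93234534, -0.01231418],
       [ 0.66050247,  0.24663176, -0.70916096],
       [-0.65814584, -0.26439544, -0.70493907]]), 't': array([ 0.33424122, -0.2485744 ,  1.5621316 ])}
top {'vfov': 52.57930278008739, 'cx': 325.05644216731963, 'cy': 198.75251159743942, 'k1': -0.10484757385349404, 'R': array([[-0.02616587, -0.99955163, -0.01455648],
       [-0.99123547,  0.02782888, -0.12914255],
       [ 0.12948973,  0.01104977, -0.99151919]]), 't': array([-0.1091491 ,  0.57834998,  1.16991706])}
wrist {'vfov': 69.62770507619807, 'cx': 318.5358886999914, 'cy': 197.94619931466576, 'k1': 0.017180693102146382, 'tool_from_camera': array([[ 9.99999938e-01, -4.39393248e-05, -3.48452838e-04,
         1.10387091e-04],
       [ 1.51355922e-04,  9.49200126e-01,  3.14673002e-01,
        -8.14720410e-02],
       [ 3.16924958e-04, -3.14673035e-01,  9.49200074e-01,
        -1.20816804e-01],
       [ 0.00000000e+00,  0.00000000e+00,  0.00000000e+00,
         1.00000000e+00]])}
```

View pics/scene0.png

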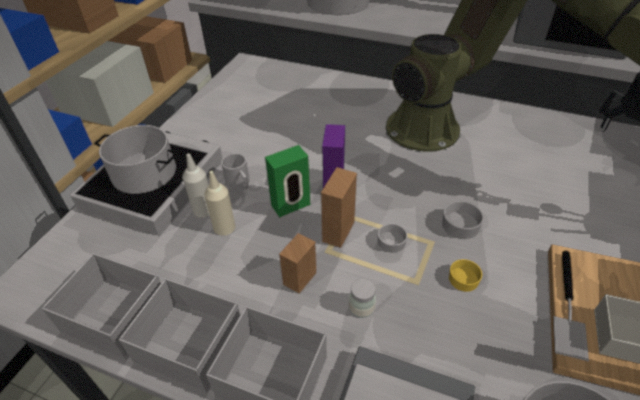

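View pics/top0.png

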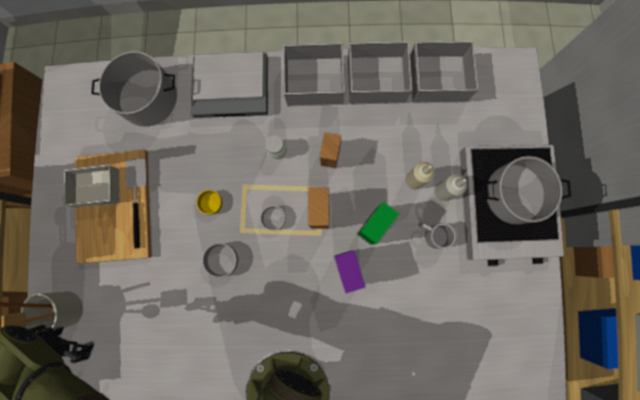

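```bash
cat > h.py <<'E'
import numpy as np, cv2
from workcell import bot, optics
def cam(n):
    c=optics.camera_info(n); f=200/np.tan(np.radians(c['vfov']/2))
    return c,f
def ray(n,u,v,RT=None):
    c,f=cam(n); d=np.array([(u-c['cx'])/f,(v-c['cy'])/f])
    s=d.copy()
    for _ in range(20): s=d/(1+c['k1']*(s@s))
    if RT is None: R,t=np.array(c['R']),np.array(c['t'])
    else: R,t=RT
    return -R.T@t, R.T@np.array([s[0],s[1],1.])
def onz(n,u,v,z,RT=None):
    o,d=ray(n,u,v,RT); return o+d*(z-o[2])/d[2]
def proj(n,X,RT=None):
    c,f=cam(n); R,t=(np.array(c['R']),np.array(c['t'])) if RT is None else RT
    p=R@np.asarray(X)+t; s=p[:2]/p[2]; s=s*(1+c['k1']*(s@s)); return s*f+[c['cx'],c['cy']]
E
python3 - <<'E'
import cv2
a=cv2.imread('pics/top0.png'); s=cv2.imread('pics/scene0.png')
cv2.imwrite('pics/top_crop.png',cv2.resize(a[125:285,180:380],None,fx=4,fy=3.75 if 0 else 3.75,interpolation=cv2.INTER_CUBIC)[:600,:800])
cv2.imwrite('pics/scene_crop.png',cv2.resize(s[150:300,300:500],None,fx=4,fy=4,interpolation=cv2.INTER_CUBIC))
E
```

```text
(no output)
```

View pics/top_crop.png

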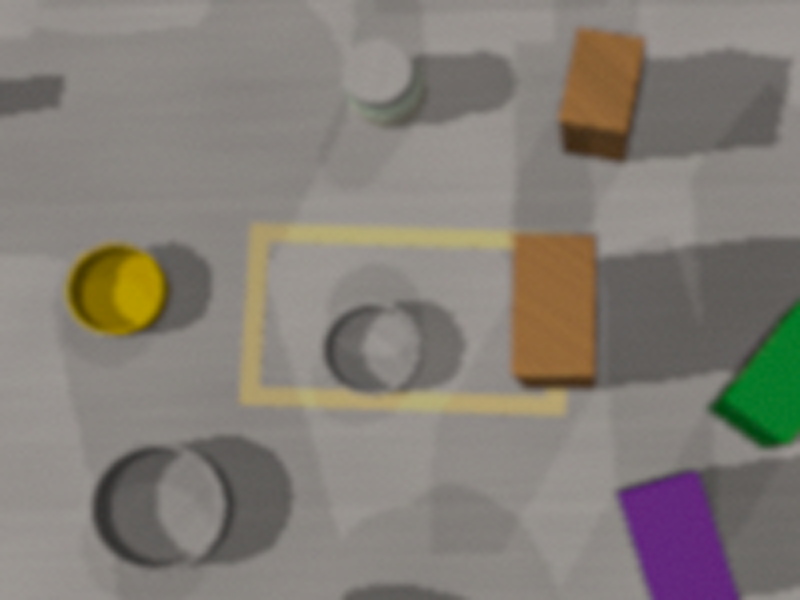

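View pics/scene_crop.png

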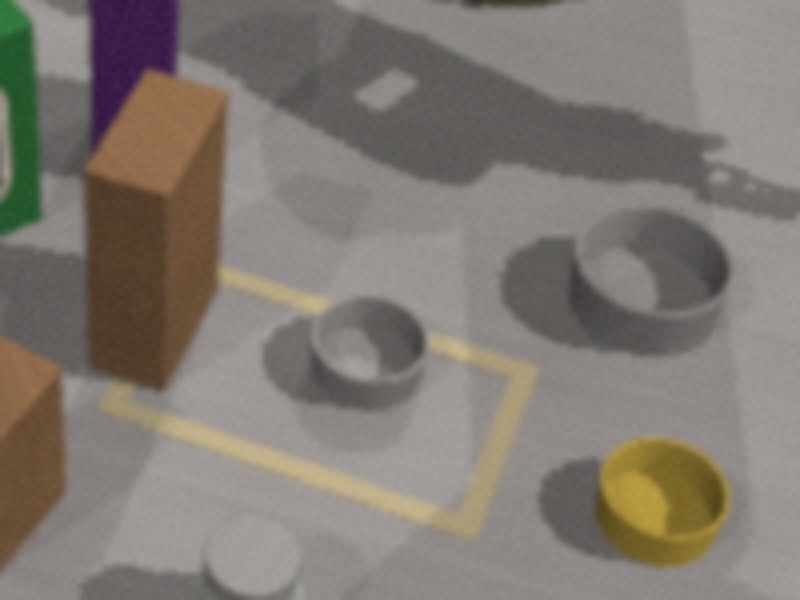

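Run:
```python
from h import *
T=lambda x,y:(x/4+180,y/3.75+125)
S=lambda x,y:(x/4+300,y/4+150)
def p(l,n,q,z): print(l,np.round(onz(n,*q,z)*1000,1))
for q in [(250,222),(240,405),(566,416)]: p('zoneT','top',T(*q),0)
for q in [(538,370),(472,540),(103,408)]: p('zoneS','scene',S(*q),0)
for q in [(513,234),(597,235),(596,376),(514,376)]: p('cartT','top',T(*q),.18)
for q in [(88,172),(165,195),(228,95),(150,70)]: p('cartS','scene',S(*q),.18)
for q in [(88,368),(164,387),(220,290)]: p('cartS0','scene',S(*q),0)
p('dishT','top',T(373,349),.032)
for q in [(324,349),(422,349),(373,304)]: p('  dT','top',T(*q),.032)
p('dishS','scene',S(369,344),.032)
for q in [(312,344),(427,344)]: p('  dS','scene',S(*q),.032)
p('bowl','top',T(164,505),.04)
p('yel','top',T(117,288),.035)
p('jar','top',T(378,70),.075)
for q in [(577,30),(645,40),(628,135),(562,120)]: p('small','top',T(*q),.12)
p('purple','top',T(620,490),.18);p('purple','top',T(697,472),.18)
p('green','top',T(715,408),.18);p('green','top',T(800,300),.18)
```

```text
zoneT [632.8 131.1   0. ]
zoneT [481.5 138.9   0. ]
zoneT [ 466.4 -110.6    0. ]
zoneS [484.4 141.2   0. ]
zoneS [630.6 131.1   0. ]
zoneS [ 613.8 -113.1    0. ]
cartT [587.9 -82.9 180. ]
cartT [ 585.6 -138.2  180. ]
cartT [ 486.6 -134.8  180. ]
cartT [488.1 -81.5 180. ]
cartS [ 587.4 -131.   180. ]
cartS [589.7 -82.4 180. ]
cartS [494.1 -75.6 180. ]
cartS [ 488.7 -128.2  180. ]
cartS0 [ 586.  -134.3    0. ]
cartS0 [583.6 -82.3   0. ]
cartS0 [489.8 -75.3   0. ]
dishT [522.   31.4  32. ]
  dT [523.   68.2  32. ]
  dT [521.   -5.3  32. ]
  dT [558.1  31.   32. ]
dishS [529.3  36.7  32. ]
  dS [542.1   2.7  32. ]
  dS [516.3  71.4  32. ]
bowl [402.  187.2  40. ]
yel [575.9 225.2  35. ]
jar [738.4  19.8  75. ]
small [ 752.7 -128.4  120. ]
small [ 743.4 -176.4  120. ]
small [ 670.2 -162.1  120. ]
small [ 683.1 -116.   120. ]
purple [ 407.7 -148.2  180. ]
purple [ 418.6 -198.2  180. ]
green [ 462.3 -211.4  180. ]
green [ 535.9 -269.8  180. ]
```

Dish candidates (scene px): small steel dish inside the tape (392,237), larger steel bowl (463,220) and yellow bowl (465,275). I chose the small one in the tape; the crop confirms it is steel and about 74 mm across. Carton candidates: brown (338,207), green (289,180) and purple (333,155). I chose the brown one at the end of the tape, which measures about 100 x 55 mm at z = 180.

Plan: put the shut fingers inside the dish and drag it towards the robot (zone +y).

Emit:
arm_command(increments=[[-1,-0.7,1,0,0.394],[-1,-0.7,1,0,0.394],[-1,-0.7,1,0,0.394],[-1,-0.7,1,0,0.394],[-1,-0.7,1,0,0.394],[-1,-0.7,1,0,0.394],[-1,-0.7,1,0,0.394],[-1,-0.7,1,0,0.394],[-1,-0.7,1,0,0.394],[-1,-0.7,1,0,0.394]])

```text
time: 0.93
eef_pos: [0.4096, 0.1949, 0.2531]
tool_rot: [180.0, -0.0, -4.1]
contact_force: [-1.0, 0.4, 0.3]
gripper_width: 0.002
```

Emit:
arm_command(increments=[[-1,0.43,0.51,0.17,0],[-1,0.43,0.51,0.17,0],[-1,0.43,0.51,0.17,0],[-1,0.43,0.51,0.17,0],[-1,0.43,0.51,0.17,0],[-1,0.43,0.51,0.17,0],[-1,0.43,0.51,0.17,0],[-1,0.43,0.51,0.17,0],[-1,0.43,0.51,0.17,0],[-1,0.43,0.51,0.17,0]])

```text
time: 1.77
eef_pos: [0.5266, 0.0393, 0.2028]
tool_rot: [-180.0, -0.0, -3.4]
contact_force: [-0.0, -0.1, 0.6]
gripper_width: -0.002
```

```bash
cat >> h.py <<'E'
from scipy.spatial.transform import Rotation as Ro
def wristRT(st):
    M=np.eye(4); M[:3,:3]=Ro.from_euler('xyz',st['tool_rot'],degrees=True).as_matrix(); M[:3,3]=st['eef_pos']
    W=np.linalg.inv(M@np.array(optics.camera_info('wrist')['tool_from_camera'])); return W[:3,:3],W[:3,3]
E
python3 - <<'E'
from h import *
st=bot.get_state(); im=optics.grab_frame('wrist'); cv2.imwrite('pics/w1.png',im[:,:,::-1])
print(st['eef_pos'],st['tool_rot'],st['time']); np.save('w1.npy',np.r_[st['eef_pos'],st['tool_rot']])
E
```

```text
[0.52663608 0.039324   0.20281013] [-1.79994415e+02 -4.21261154e-02 -3.39657347e+00] 1.7667
```

View pics/w1.png

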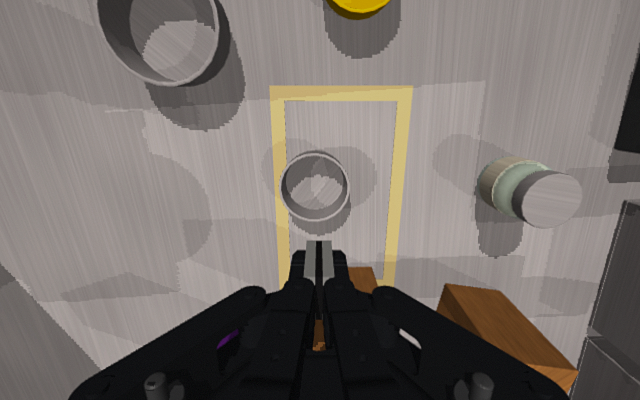

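Run:
```python
from h import *
a=np.load('w1.npy'); RT=wristRT({'eef_pos':a[:3],'tool_rot':a[3:]})
for q,z in [((270,86),0),((413,86),0),((281,250),0),((389,250),0),((315.5,186),.032),((280,186),.032),((350,186),.032),((315.5,151),.032),((375,267),.18),((446,285),.12)]:
    print(q,np.round(onz('wrist',*q,z,RT)*1000,1))
```

```text
(270, 86) [481.2 139.5   0. ]
(413, 86) [630.6 130.4   0. ]
(281, 250) [473.3 -53.    0. ]
(389, 250) [609.1 -61.1   0. ]
(315.5, 186) [522.8  37.2  32. ]
(280, 186) [485.5  39.4  32. ]
(350, 186) [559.1  35.   32. ]
(315.5, 151) [525.1  74.   32. ]
(375, 267) [557.8  29.4 180. ]
(446, 285) [627.4 -28.9 120. ]
```

Emit:
arm_command(increments=[[-1,0,0,0.1,0],[-1,0,0,0.2,0],[-1,0,0,0.3,0],[-1,0,0,0.36,0],[-1,0,0,0.42,0],[-1,0,0,0.47,0],[-1,0,0,0.51,0],[-1,0,0,0.54,0],[-1,0,0,0.555,0],[-1,0,0,0.56,0]])

```text
time: 2.65
eef_pos: [0.5269, 0.0385, 0.034]
tool_rot: [180.0, 0.0, -3.5]
contact_force: [0.7, -0.2, 0.5]
gripper_width: 0.004
```

Emit:
arm_command(increments=[[-1,-0.02,0,0,0],[-1,-0.04,0,0,0],[-1,-0.06,0,0,0],[-1,-0.08,0,0,0],[-1,-0.1,0,0,0],[-1,-0.12,0,0,0],[-1,-0.14,0,0,0],[-1,-0.16,0,0,0],[-1,-0.18,0,0,0],[-1,-0.2,0,0,0]])

```text
time: 3.48
eef_pos: [0.4666, 0.042, 0.0344]
tool_rot: [-180.0, -0.0, -3.5]
contact_force: [2.6, -0.3, 1.7]
gripper_width: 0.001
```

Emit:
arm_command(increments=[[-1,-0.025,0,0,0],[-1,-0.05,0,0,0],[-1,-0.075,0,0,0],[-1,-0.1,0,0,0],[-1,-0.125,0,0,0],[-1,-0.15,0,0,0],[-1,-0.175,0,0,0],[-1,-0.2,0,0,0],[-1,-0.22,0,0,0],[-1,-0.24,0,0,0]])

```text
time: 4.32
eef_pos: [0.3946, 0.0464, 0.0343]
tool_rot: [-180.0, -0.0, -3.5]
contact_force: [1.8, -0.9, 1.8]
gripper_width: -0.002
```

Run:
```python
from h import *
im=optics.grab_frame('scene'); cv2.imwrite('pics/s1.png',im[:,:,::-1]); print(bot.get_state()['eef_pos'],bot.get_state()['contact_force'])
```

```text
[0.39369342 0.04642532 0.03415791] [-0.28821374 -0.00291193  0.05126315]
```

View pics/s1.png

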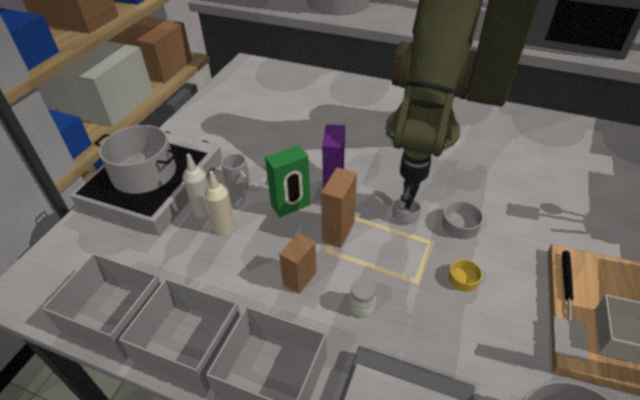

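Emit:
arm_command(increments=[[-1,0.03,0,0,0],[-1,0.03,0,0,0],[-1,0.03,0,-0.1,0],[-1,0.03,0,-0.2,0],[-1,0.03,0,-0.3,0],[-1,0.03,0,-0.43,0],[-1,0.03,0,-0.56,0],[-1,0.03,0,-0.69,0],[-1,0.03,0,-0.82,0],[-1,0.03,0,-0.89,0]])

```text
time: 5.2
eef_pos: [0.4049, 0.0458, 0.3057]
tool_rot: [-180.0, -0.3, -3.5]
contact_force: [-0.9, -0.3, -0.4]
gripper_width: 0.007
```

Run:
```python
from h import *
print(bot.get_state()['eef_pos'])
im=optics.grab_frame('scene'); cv2.imwrite('pics/s2.png',cv2.resize(im[150:300,300:500,::-1],None,fx=4,fy=4,interpolation=cv2.INTER_CUBIC)); 
st=bot.get_state(); im=optics.grab_frame('wrist'); cv2.imwrite('pics/w2.png',im[:,:,::-1])
np.save('w2.npy',np.r_[st['eef_pos'],st['tool_rot']])
```

```text
[0.40489157 0.04575419 0.30571828]
```

View pics/s2.png

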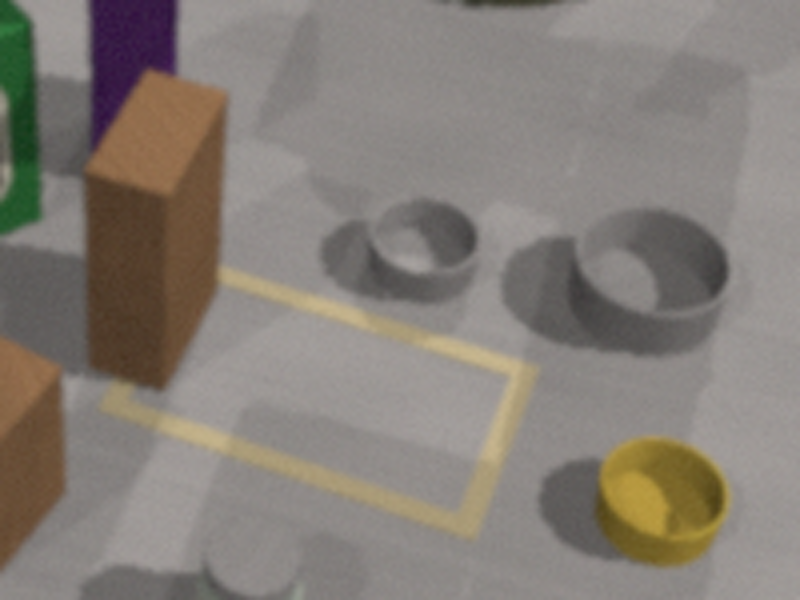

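View pics/w2.png

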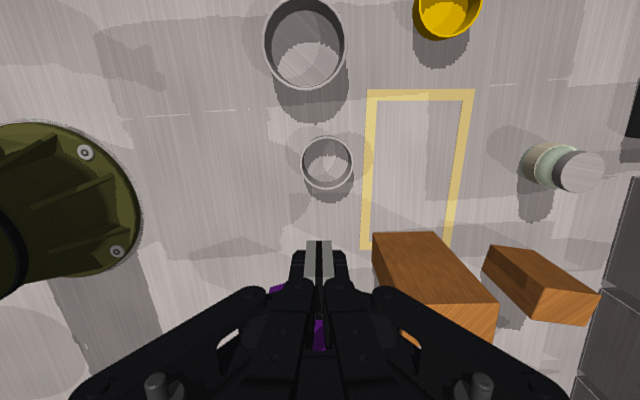

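Run:
```python
from h import *
a=np.load('w2.npy'); RT=wristRT({'eef_pos':a[:3],'tool_rot':a[3:]})
P=lambda u,v,z:onz('wrist',u,v,z,RT)*1000
Z1,Z2=P(368.5,89.5,0),P(474.5,89.5,0); print('zone',Z1,Z2)
z0=np.array([549,12.]);th=np.radians(86.5)
def zf(p): d=np.array(p[:2])-z0; return np.round([d@[np.cos(th),np.sin(th)],d@[-np.sin(th),np.cos(th)]],1)
for n,p in [('dish',P(327,163,.032)),('dishS',onz('scene',300+424/4,150+245/4,.032)*1000),('cl',P(371.5,234,.18)),('cr',P(434.5,232.5,.18)),('cfr',P(498,303,.18)),('c low l',P(371,249,.09)),
  ('z1',Z1),('z2',Z2)]: print(n,np.round(p,1),zf(p))
```

```text
zone [483.05664078 139.40752139   0.        ] [630.27519198 129.82712565   0.        ]
dish [419.1  46.   32. ] [ 26.  131.7]
dishS [431.2  48.2  32. ] [ 29.  119.8]
cl [454.1   5.2 180. ] [-12.6  94.3]
cr [513.8   3.  180. ] [-11.2  34.6]
cfr [584.  -81.4 180. ] [-91.1 -40.6]
c low l [469.7 -60.6  90. ] [-77.3  74.8]
z1 [483.1 139.4   0. ] [123.1  73.6]
z2 [630.3 129.8   0. ] [122.6 -73.9]
```

Run:
```python
from h import *
a=np.load('w2.npy'); RT=wristRT({'eef_pos':a[:3],'tool_rot':a[3:]})
for u,v,z in [(371.5,234,0),(434.5,232.5,0),(402,315,.18),(498,303,.18)]: print(np.round(onz('wrist',u,v,z,RT)*1000,1))
```

```text
[486.7 -82.8   0. ]
[589.5 -86.7   0. ]
[485.7 -90.5 180. ]
[584.  -81.4 180. ]
```

Emit:
arm_command(increments=[[-0.2,0.485,0.72,0,-0.008],[-0.2,0.485,0.72,0,-0.008],[-0.2,0.485,0.72,0,-0.008],[-0.2,0.485,0.72,0,-0.008],[-0.2,0.485,0.72,0,-0.008],[-0.2,0.485,0.72,0,-0.008],[-0.2,0.485,0.72,0,-0.008],[-0.2,0.485,0.72,0,-0.008],[-0.2,0.485,0.72,0,-0.008],[-0.2,0.485,0.72,0,-0.008]])

```text
time: 6.13
eef_pos: [0.536, -0.1778, 0.3008]
tool_rot: [-180.0, 0.1, -2.0]
contact_force: [1.0, 0.7, 0.2]
gripper_width: 0.401
```

Run:
```python
from h import *
st=bot.get_state(); im=optics.grab_frame('wrist'); cv2.imwrite('pics/w3.png',im[:,:,::-1]); print(st['eef_pos'])
im=optics.grab_frame('top'); cv2.imwrite('pics/t3.png',im[:,:,::-1])
np.save('w3.npy',np.r_[st['eef_pos'],st['tool_rot']])
```

```text
[ 0.53602553 -0.17781783  0.30076748]
```

View pics/w3.png

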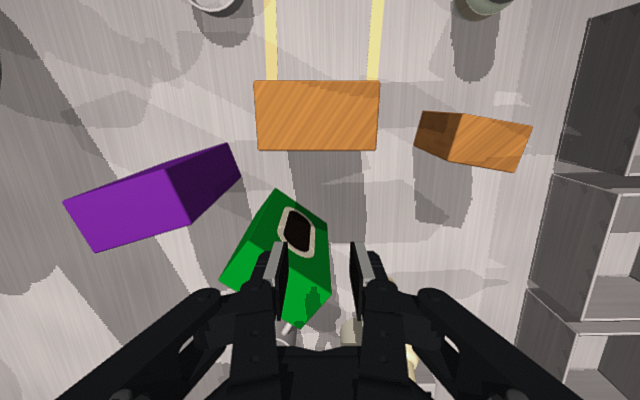

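View pics/t3.png

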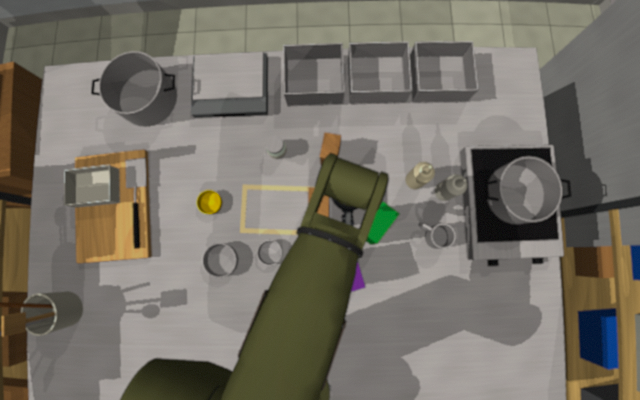

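Run:
```python
from h import *
a=np.load('w3.npy'); RT=wristRT({'eef_pos':a[:3],'tool_rot':a[3:]})
for u,v,z in [(254,81,.18),(380,81,.18),(377,150,.18),(258,151,.18),(275,188,.18),(327,225,.18),(219,277,.18),(415,145,.12),(448,160,.12),(240,178,.0)]: print((u,v),np.round(onz('wrist',u,v,z,RT)*1000,1))
```

```text
(254, 81) [488.6 -79.2 180. ]
(380, 81) [586.5 -82.7 180. ]
(377, 150) [ 585.8 -136.2  180. ]
(258, 151) [ 486.1 -133.5  180. ]
(275, 188) [ 497.6 -166.2  180. ]
(327, 225) [ 542.2 -203.   180. ]
(219, 277) [ 436.  -254.2  180. ]
(415, 145) [ 636.8 -142.2  120. ]
(448, 160) [ 672.5 -159.2  120. ]
(240, 178) [ 415.8 -200.6    0. ]
```

Emit:
arm_command(increments=[[-0.2,0,0,0.1,0],[-0.2,0,0,0.2,0],[-0.2,0,0,0.3,0],[-0.2,0,0,0.37,0],[-0.2,0,0,0.42,0],[-0.2,0,0,0.44,0],[-0.2,0,-0.02,0.44,0],[-0.2,0,-0.04,0.44,0],[-0.2,0,-0.06,0.44,0],[-0.2,0,-0.075,0.44,0]])

```text
time: 7.07
eef_pos: [0.5375, -0.1552, 0.1706]
tool_rot: [180.0, -0.1, -2.0]
contact_force: [0.5, 0.2, -0.9]
gripper_width: 0.401
```

Run:
```python
from h import *
st=bot.get_state(); print(st['eef_pos'],st['contact_force'])
im=optics.grab_frame('scene'); cv2.imwrite('pics/s3.png',cv2.resize(im[100:250,230:430,::-1],None,fx=4,fy=4,interpolation=cv2.INTER_CUBIC));
```

```text
[ 0.53752551 -0.15522799  0.17057501] [ 0.45504003  0.15293869 -0.93244934]
```

View pics/s3.png

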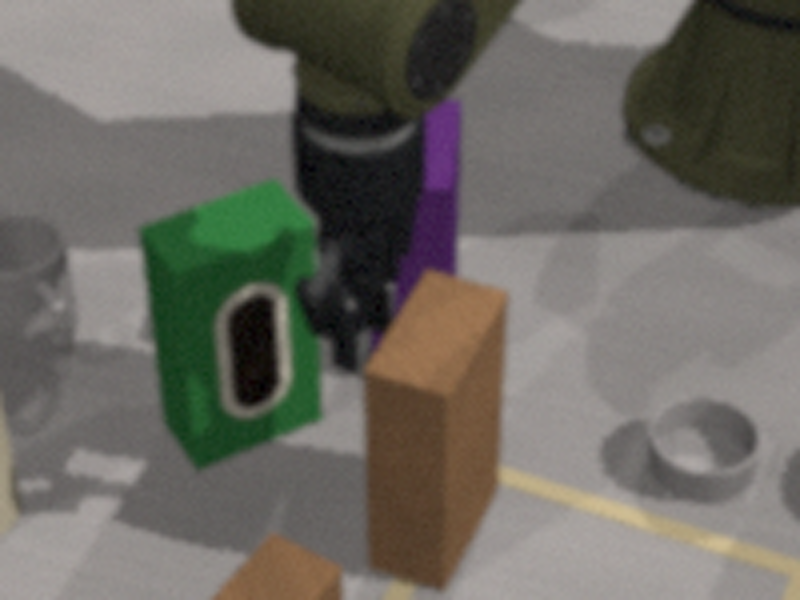

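Emit:
arm_command(increments=[[-0.2,0,-0.015,0,0],[-0.2,0,-0.03,0,0],[-0.2,0,-0.045,0,0],[-0.2,0,-0.06,0,0],[-0.2,0,-0.075,0,0],[-0.2,0,-0.09,0,0],[-0.2,0,-0.105,0,0],[-0.2,0,-0.12,0,0],[-0.2,0,-0.135,0,0],[-0.2,0,-0.15,0,0]])

```text
time: 7.95
eef_pos: [0.5387, -0.1107, 0.1692]
tool_rot: [-180.0, 0.0, -2.0]
contact_force: [-0.2, -1.1, 0.2]
gripper_width: 0.402
```

Run:
```python
from h import *
st=bot.get_state(); print(st['eef_pos'],st['contact_force'])
im=optics.grab_frame('scene'); cv2.imwrite('pics/s4.png',cv2.resize(im[100:250,230:430,::-1],None,fx=4,fy=4,interpolation=cv2.INTER_CUBIC));
```

```text
[ 0.53870418 -0.11073493  0.16923968] [-0.19759585 -1.05512002  0.24653033]
```

View pics/s4.png

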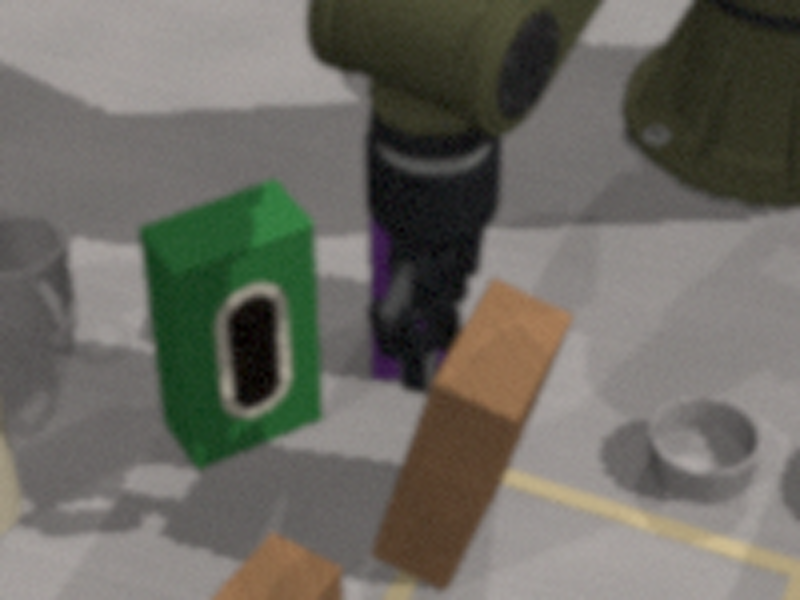

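Tipping squarely on its back edge, with no slide. I'll push it past balance.

Emit:
arm_command(increments=[[-0.2,0,-0.015,0,0],[-0.2,0,-0.03,0,0],[-0.2,0,-0.045,0,0],[-0.2,0,-0.06,0,0],[-0.2,0,-0.07,0,0],[-0.2,0,-0.07,0,0],[-0.2,0,-0.07,0,0],[-0.2,0,-0.07,0,0],[-0.2,0,-0.07,0,0],[-0.2,0,-0.07,0,0]])

```text
time: 8.83
eef_pos: [0.5394, -0.0904, 0.1693]
tool_rot: [180.0, -0.0, -2.1]
contact_force: [-0.1, -0.1, 0.5]
gripper_width: 0.403
```

Run:
```python
from h import *
st=bot.get_state(); print(st['eef_pos'],st['contact_force'])
im=optics.grab_frame('scene'); cv2.imwrite('pics/s5.png',cv2.resize(im[150:300,270:470,::-1],None,fx=4,fy=4,interpolation=cv2.INTER_CUBIC));
```

```text
[ 0.53944551 -0.09038412  0.16928214] [-0.09937291 -0.12251183  0.49666761]
```

View pics/s5.png

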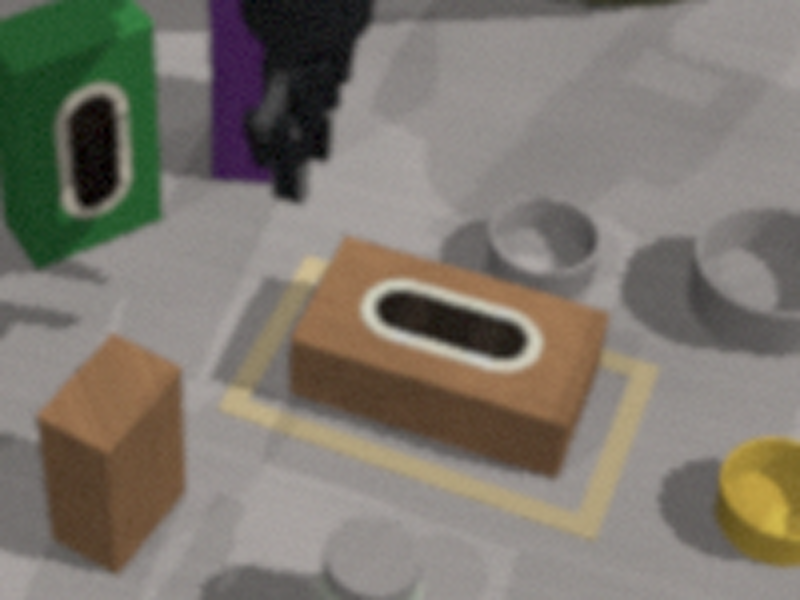

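The carton lies flat with the oval up. I'll lift away, then check the margins.

Emit:
arm_command(increments=[[-0.2,0,0,-0.1,0],[-0.2,0,0,-0.2,0],[-0.2,0,0,-0.3,0],[-0.2,0,0,-0.4,0],[-0.2,0,0.1,-0.5,0],[-0.2,0,0.2,-0.55,0],[-0.2,0,0.3,-0.55,0],[-0.2,0,0.3,-0.55,0],[-0.2,0,0.3,-0.55,0],[-0.2,0,0.3,-0.55,0]])

```text
time: 9.72
eef_pos: [0.5362, -0.1799, 0.3339]
tool_rot: [-180.0, 0.0, -2.1]
contact_force: [-0.6, 0.9, 0.2]
gripper_width: 0.401
```

Run:
```python
from h import *
st=bot.get_state(); im=optics.grab_frame('wrist'); cv2.imwrite('pics/w6.png',im[:,:,::-1])
np.save('w6.npy',np.r_[st['eef_pos'],st['tool_rot']]); print(st['eef_pos'])
im=optics.grab_frame('top'); cv2.imwrite('pics/t6.png',cv2.resize(im[125:285,180:380,::-1],None,fx=4,fy=3.75,interpolation=cv2.INTER_CUBIC))
```

```text
[ 0.53616826 -0.17985039  0.33390233]
```

View pics/w6.png

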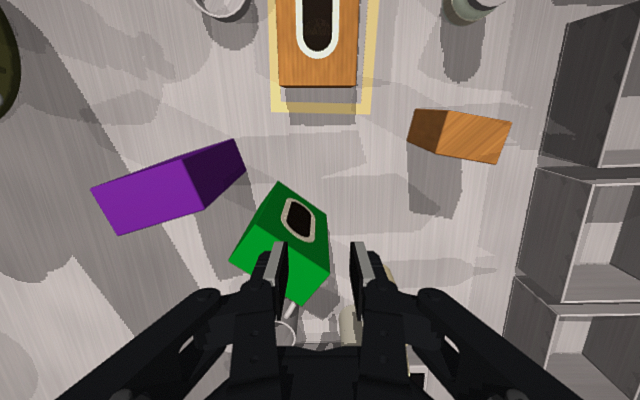

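View pics/t6.png

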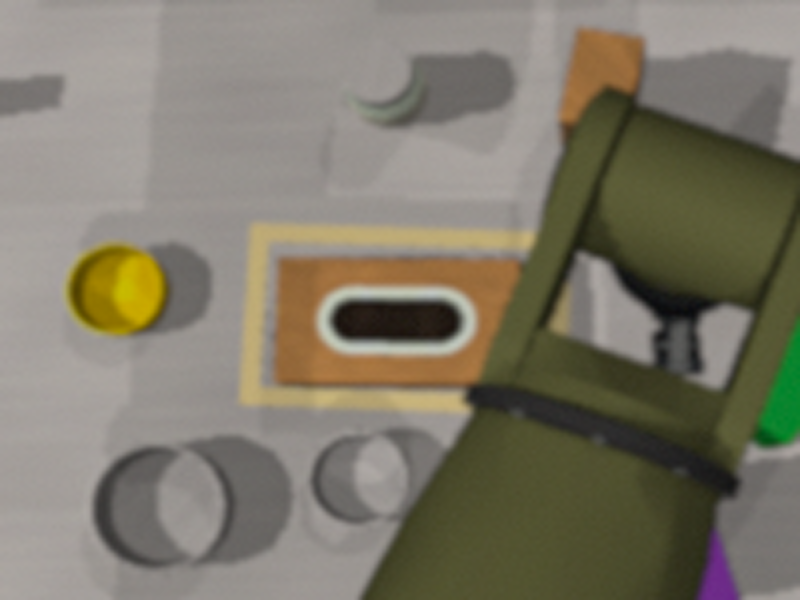

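Run:
```python
from h import *
z0=np.array([549,12.]);th=np.radians(86.5)
def zf(p): d=np.array(p[:2])-z0; return np.round([d@[np.cos(th),np.sin(th)],d@[-np.sin(th),np.cos(th)]],1)
a=np.load('w6.npy'); RT=wristRT({'eef_pos':a[:3],'tool_rot':a[3:]})
T=lambda x,y,z:onz('top',x/4+180,y/3.75+125,z)*1000
for n,p in [('dish',T(361,478,.032)),('tl',T(278,257,.055)),('bl',T(276,383,.055)),('near l',onz('wrist',278,87,.055,RT)*1000),('near r',onz('wrist',357,87,.055,RT)*1000),('z',onz('wrist',271,112.5,0,RT)*1000),('z',onz('wrist',369,114,0,RT)*1000)]: print(n,np.round(p,1),zf(p))
s=bot.get_state(); print(s['time'],s['contact_force'],s['qvel'].round(2))
bot.job_done()
```

```text
dish [420.2  41.5  32. ] [ 21.6 130.4]
tl [594.6  98.1  55. ] [ 88.7 -40.3]
bl [495.3  99.9  55. ] [84.4 59. ]
near l [486.5 -78.   55. ] [-93.6  56.9]
near r [588.7 -81.7  55. ] [-91.1 -45.4]
z [ 465.8 -110.6    0. ] [-127.5   75.6]
z [ 614.1 -118.1    0. ] [-125.9  -72.9]
9.8167 [-0.26135029  1.42175853  0.13297583] [ 0.22 -0.08 -0.11  0.01  0.12 -0.03]
the job is handed in; nothing more can be done
```

I dragged the small steel dish out of the taped rectangle with shut fingertips inside it, then tipped the brown carton over with a push about 150 mm up. The job is handed in at about 9.8 s; it reports no verdict.

- **Carton:** it lies flat with the oval opening up. Its corners measure x from -94 to +89 mm and y from -45 to +59 mm in the zone frame, inside the ±127 and ±77 mm limits.
- **Dish:** it stands upright at zone y of about 130 mm, against the 110 mm needed. After the drag the views disagreed by 12 mm: about 120 mm in the scene camera, 132 mm in the wrist camera. Both are clear of the tape.
- **Other things:** the small carton, the jar and the other dishes look unmoved in the pictures. I did not re-measure any bystander, and did not check the bottles or mug at the end.
- **Arm:** it was clear of everything and nearly at rest, with no significant force. The last reading, 1.4 N, is about the sensor's noise.

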